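Wind the belt tensioner back and hold it

TASK

I want to slip a belt onto this tensioner. The brass bushing left on its base plate lies in the way of the sprung arm: put it in the round metal dish first, and leave it standing or lying there. Then wind the arm, which has an upright grip pin at its end, against its spring all the way to the far stop bracket, and finish while still holding it there with the fingers; leave the tape roll, the bolt and the yellow cap where they are.

Things in the scene. Friction and masses are not known exactly. Their poses are not given: they have to be found in the camera images.
- tensioner: Belt tensioner, screwed to the table: aluminium base plate 10 mm thick, from 45 mm behind the pivot (its +x) to 150 mm before it (its -x), 130 mm to either side. Origin: on the arm's vertical pivot axis, at table height; z up. Pivot body at the origin, 32 mm radius, 60 mm high, with a coil spring. At rest the arm points 0.75 rad from its -x towards its +y, wound up 0.75 rad from -x towards -y.
- tension_arm (a joint): Angle of the sprung arm, rad: 0 at rest, 1.50 at the far stop, growing anticlockwise seen from above. A spring always drives it back to 0: about 3 N at the pin at the start, 7 N at the stop. The arm is 48 mm above the table, 125 mm from pivot to pin; under its end a black roller (radius 16 mm, 12 to 43 mm above the table) sweeps over the plate.
- stop_bracket (a point): Top centre of the far stop bracket, 42 mm above the table: a dark steel block 50 x 16 mm with a rubber face, on the plate at the end of the roller's path, on the fixture's -y side. A like bracket on the +y side is the rest. The pin stands 28 mm short of this point when the roller is at the stop.
- pin_mid (a point): On the axis of the upright round steel grip pin on the end of the arm, at half its height, 74 mm above the table. The pin is 14 mm thick and 40 mm high (52 to 92 mm above the table), with a low collar at its foot, and turns with the arm.
- bushing_center (a point): Centre (half-way up) of the loose brass bushing: a plain short tube 36 mm across and 30 mm high, standing upright on the base plate (underside 10 mm above the table), in the path of the roller.
- dish: Round grey metal dish, 87 mm across at the rim, 24 mm high, open at the top; its flat floor is 2 mm thick and about 58 mm across, its wall slopes outward. Origin: centre of its underside on the table. Stands loose to the left or right of the tensioner.
- tape_roll: Black roll of tape, 80 mm across, 19 mm high; bystander. Origin: centre of its underside.
- bolt: Steel bolt lying near the front edge of the table, 71 mm long; bystander. Origin: centre of its underside.
- cap: Yellow round cap, 60 mm across, 30 mm high, near the front edge of the table; bystander. Origin: centre of its underside.
Not all that is in view belongs to the job. Leave any blue or purple look-alike of the part that bears bushing_center alone.

How it is judged:
On the way, in this order (a step that is already met when the one before it is completed fails the run):
1. the bushing lies in the dish, let go (horizontal distance between bushing_center and dish below 0.035 m and height (world z) of bushing_center below 0.035 m and contact force between the fingers and bushing below 0.05 N), for 0.2 s.
2. the arm is wound to its far stop by the fingers (value of joint tension_arm above 1.44 rad and contact force between the fingers and tension_arm above 2 N), for 0.2 s.
At the end, for the whole second after the job is handed in: Arm within 0.06 rad of its far stop (1.50), held by the fingers with over 2 N; bushing in the dish (centre within 35 mm of its axis, below 35 mm), dish flat on the table; tape roll, bolt and cap within 30 mm of where they began (all of step 2 and horizontal distance between bushing_center and dish below 0.035 m and height (world z) of bushing_center below 0.035 m and height (world z) of dish below 0.01 m and angle between dish's own z axis and vertical below 0.15 rad and distance of each of tape_roll, bolt, cap from where it was at the start of the episode below 0.03 m); the arm keeps its last pose, push and grip.
It fails at once if a bystander (tape roll, bolt, cap) is moved by more than 30 mm (distance of any of tape_roll, bolt, cap from where it was at the start of the episode above 0.03 m).
It also fails if it takes over 54 s, if anything falls off the work surface, if the arm or the gripper's body presses on something with over 40 N, if the wrist force passes 120 N, or if a joint passes its speed limit or range.

ROBOT

A 6-joint arm with a two-finger parallel gripper is mounted at the origin on a cart in front of the work surface, level with it; the furniture and walls round the work are solid. World frame = base frame: x ahead of the robot, y to its left, z up, the work surface at z = 0. Lengths are in m, angles in rad, forces in N, time in s.
With the tool pointing down it reaches from about 0.25 to 0.775 m from the base axis. Payload 4 kg.
Tool frame: the origin (TCP) lies on the centre line of the jaws, within the pads' length; the fingertips stand 25 mm ahead of it and the grasp point (between the pads) lies 6 mm ahead of it; z points along the fingers, y is the line along which they close (so a half turn about z gives the same grasp; the last joint's range is limited). The gripper opens to 94 mm and grips with 3 to 60 N. Pads are 16 mm wide; open, the fingers measure 119 mm over their backs; the gripper's body (75 mm by 177 mm) begins 78 mm behind the grasp point.
Start: joints at [-0.103, 0.087, 1.371, -0, 1.684, -0.103], TCP at [0.55, -0, 0.231] pointing down, gripper open.
Joint ranges: [-3.1, 3.1], [-0.76, 2.03], [0.27, 2.55], [-1.08, 4.22], [0.17, 2.65], [-2.57, 2.57]. Speed limits (rad/s): [2.79, 2.79, 3.14, 3.14, 3.14, 3.14].

INTERFACE

Orientations are given as [roll, pitch, yaw] about the fixed x, y, z axes, in that order (R = Rz(yaw) Ry(pitch) Rx(roll)).
In Python, from bench import robot, imaging gives the robot as it stands. The module is installed in compiled form; this text tells all that it offers.
- The arm moves only by the tool drive_tool, never from a script. Its argument "series" is a list of rows, each a list of 3 entries, a list of its own where there are three numbers: the finger opening in m, from 0 to 0.094, then the shift along the tool's x, y, z in m, then the turn, a rotation vector about the tool's x, y, z in rad. A call has 1 to 5 rows; each row is the pose to reach, as a shift and turn from the pose commanded when the call began, along the tool's axes at that moment; what a row does not reach only later rows make up. A row lasts 1/8 s, in which the tool goes at most 62.5 mm and 10.7 degrees, less where a joint would pass 70% of its speed; a pose out of reach is approached as far as the arm can. A call with a gripper value outside its range is refused whole. The fingers move at their own pace and stop on an object; the grip force is fixed at half the most. Time passes only in rows, so rows that repeat a pose let the fingers close. It gives the time, the measured TCP pose, the force, the opening and the grip force at its end, in the units of the state.
- robot.get_obs(): the state, without advancing time (a new reading comes with each control period).
- imaging.snapshot(name): name is "scene" or "side" or "wrist"; returns the picture (480x640x3 uint8, red, green, blue); there is no depth.
- imaging.get_calibration(name): a dict with "intrinsics" (3x3 intrinsics, pixels), "k1" (the pictures are not rectified: a ray, as slopes to the right and down, at radius r is drawn at 1 + k1 r^2 times it, then the intrinsics apply), "position" and "rotation" of the camera in the world. Camera axes: x right, y up, looking along -z (the intrinsics and any distortion apply to the point x, -y, -z); pixel columns grow to the right and rows downward; lengths in m; the calibration is good to about 2 mm. A picture is of the moment at which its call begins: read the wrist's pose just before it. get_calibration takes no time and is no camera call; for the wrist camera it gives the pose at the moment of the call.
- robot.close_job(): hands the job in; it is judged then, once.
The state is a dict: "time": time; "joint_positions": joint angles; "qvel": joint speeds; "joint_torque": joint torques, N m; "tool_pos": TCP position; "ee_rot": TCP orientation; "wrist_force": force on the tool from outside, world axes, zero at the start; "wrist_torque": the same for the moment, N m; "width": finger opening in m; "finger_force": force on a finger pad.
Only numpy, scipy, OpenCV 4.12 (cv2) and the standard library are available. Lean on these libraries where they do the work, as an engineer would, in place of code of your own. Each camera call takes 0.05 s, during which the arm holds its last target. There are 200 camera calls.

## Working session

There is one attempt and no reset: what is moved stays moved. The work goes in short steps, Python scripts to look and compute and a tool call to move; the robot and the scene stay as the last step left them, time stands still between calls to the robot, and variables do not carry over. Pictures are saved under pics/ and viewed, at most 10 in all, crops included, and the job is handed in when it is done.

Besides the shell and the picture viewer there is one more tool, called after "Call:" as name(argument=value, ...) on one line, values as JSON. drive_tool: Moves the arm, as the interface text tells. Its arguments: {"type":"object","properties":{"series":{"type":"array"}},"required":["series"]}

```bash
mkdir -p pics
cat > h.py <<'E'
import numpy as np,cv2
from bench import robot,imaging
def snap(n,f):
    im=imaging.snapshot(n); cv2.imwrite('pics/'+f,im[:,:,::-1]); return im
def ray(n,u,v,c=None):
    c=c or imaging.get_calibration(n);K=np.array(c['intrinsics'])
    d=cv2.undistortPoints(np.array([[[u,v]]],float),K,np.array([c['k1'],0,0,0.]))[0,0]
    return np.array(c['position']),np.array(c['rotation'])@np.array([d[0],-d[1],-1])
def onz(n,u,v,z,c=None):
    p,d=ray(n,u,v,c); return p+d*(z-p[2])/d[2]
E
python3 - <<'E'
from h import *
print(robot.get_obs())
for n in ['scene','side']:
    snap(n,n+'1.png'); c=imaging.get_calibration(n); print(c)
E
```

```text
{'time': 0.0, 'joint_positions': array([-1.03085097e-01,  8.79511633e-02,  1.37220135e+00, -2.58318883e-05,
        1.68360066e+00, -1.03113861e-01]), 'qvel': array([ 0.00246071, -0.00097281, -0.00010384,  0.00013904, -0.00161454,
        0.00236853]), 'joint_torque': array([ 1.28542815e-03, -3.40182602e+01, -3.02423716e+01,  7.18220207e-02,
        3.29729996e-02, -1.13141955e-04]), 'tool_pos': array([5.49520358e-01, 4.47940792e-05, 2.29333057e-01]), 'ee_rot': array([-3.13944097e+00, -1.96846889e-04,  1.57082200e+00]), 'wrist_force': array([-0.03268414,  0.08539764, -0.24272833]), 'wrist_torque': array([ 0.02271008, -0.02901829, -0.0077626 ]), 'finger_force': 0.0, 'width': 0.09402881826223332}
{'intrinsics': array([[625.20105908,   0.        , 317.53270355],
       [  0.        , 625.20105908, 251.02563734],
       [  0.        ,   0.        ,   1.        ]]), 'k1': -0.20641692275742962, 'position': array([-0.31280353,  0.89912667,  0.60776071]), 'rotation': array([ 1.16591567, -0.00794009, -2.40288004])}
{'intrinsics': array([[615.70296243,   0.        , 320.26380467],
       [  0.        , 615.70296243, 240.70323311],
       [  0.        ,   0.        ,   1.        ]]), 'k1': -0.07030076158458715, 'position': array([ 0.37664929, -1.38406394,  0.96364183]), 'rotation': array([ 1.00706167, -0.01901288, -0.0729873 ])}
```

View pics/scene1.png

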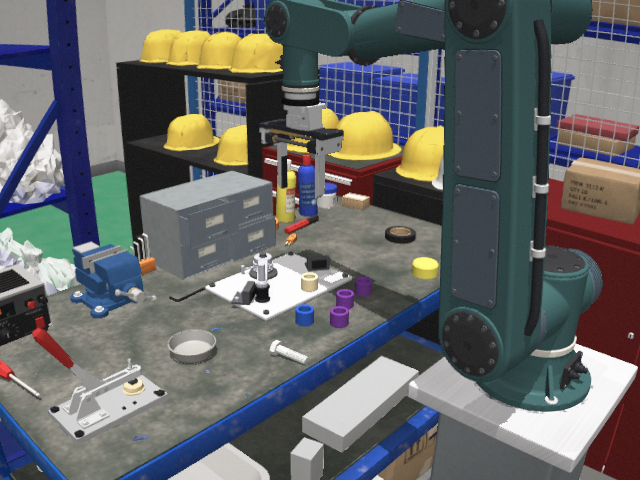

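View pics/side1.png

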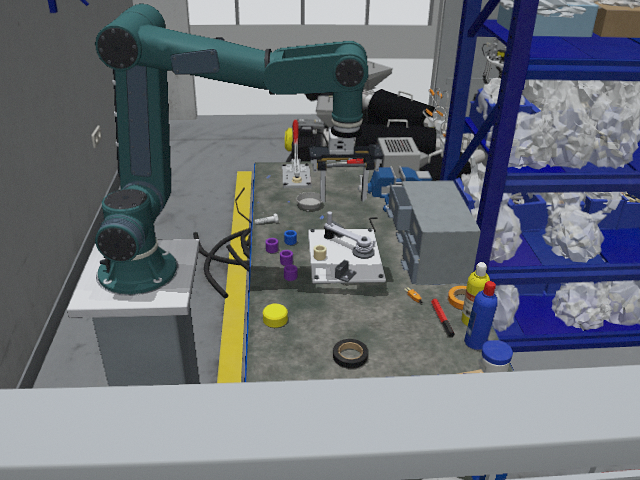

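The scene view shows the brass bushing at (309,282), with blue at (304,315) and purple ones at (340,317), (345,299) and (363,286). The dish is at (192,346), the bolt at (288,352) and the cap at (425,268). In the side view the brass bushing is at (320,253), the pivot at (364,247), the pin at (329,217), the far stop at (345,270) and the dish at (311,203). The target is the brass one: it is the only brass-coloured part and the only one standing on the plate.

```bash
cat >> h.py <<'E'
from scipy.spatial.transform import Rotation as Ro
def ray(n,u,v,c=None):
    c=c or imaging.get_calibration(n);K=np.array(c['intrinsics'])
    d=cv2.undistortPoints(np.array([[[u,v]]],float),K,np.array([c['k1'],0,0,0.]))[0,0]
    return np.array(c['position']),Ro.from_euler('xyz',c['rotation']).as_matrix()@np.array([d[0],-d[1],-1])
E
python3 - <<'E'
from h import *
a=cv2.imread('pics/scene1.png'); s=cv2.imread('pics/side1.png')
for n,im,c in (('scene',a,(309,282)),('side',s,(320,253))):
    h=cv2.cvtColor(im,cv2.COLOR_BGR2HSV); m=cv2.inRange(h,(10,50,100),(28,190,255))
    k,l,st,ce=cv2.connectedComponentsWithStats(m)
    for i in range(1,k):
        if st[i,4]>25 and np.hypot(*(ce[i]-c))<30: print(n,ce[i],st[i],onz(n,*ce[i],.028))
for n,u,v,z,t in [('scene',192,343,.02,'dish'),('side',311,202,.02,'dish'),('side',365,241,.06,'pivot'),('scene',263,256,.06,'pivot?'),('side',329,217,.08,'pin'),('side',345,265,.042,'stop'),('scene',318,258,.042,'stop'),('scene',288,352,.01,'bolt'),('side',275,316,.015,'cap'),('side',350,352,.01,'tape')]:
    print(t,n,onz(n,u,v,z).round(3))
cat=np.hstack([cv2.resize(a[230:380,150:400],(0,0),fx=1.6,fy=1.6),cv2.resize(s[185:285,250:400],(0,0),fx=2.4,fy=2.4)])
cv2.imwrite('pics/crop1.png',cat)
print(imaging.get_calibration('wrist'))
snap('wrist','w1.png')
E
```

```text
scene [308.88636364 275.90909091] [303 274  12   5  44] [0.51662778 0.00922382 0.028     ]
scene [309.01030928 284.71649485] [301 277  17  15 194] [0.48720693 0.04034208 0.028     ]
side [319.39130435 252.89130435] [314 246  12  14 138] [0.49534953 0.02838886 0.028     ]
dish scene [0.489 0.345 0.02 ]
dish side [0.491 0.335 0.02 ]
pivot side [0.621 0.034 0.06 ]
pivot? scene [0.613 0.053 0.06 ]
pin side [0.53  0.135 0.08 ]
stop side [ 0.557 -0.054  0.042]
stop scene [ 0.545 -0.051  0.042]
bolt scene [0.355 0.236 0.01 ]
cap side [ 0.37  -0.223  0.015]
tape side [ 0.538 -0.353  0.01 ]
{'intrinsics': array([[396.16462534,   0.        , 327.17179596],
       [  0.        , 396.16462534, 249.26076548],
       [  0.        ,   0.        ,   1.        ]]), 'k1': -0.0006463451482567962, 'position': array([0.55009525, 0.07781688, 0.3826392 ]), 'rotation': array([-2.70355894e-01,  1.91041035e-03, -3.28596287e-05])}
```

View pics/crop1.png

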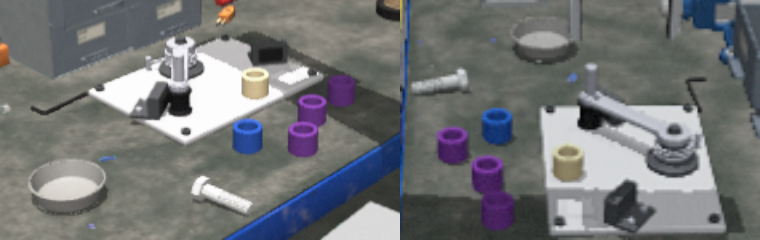

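View pics/w1.png

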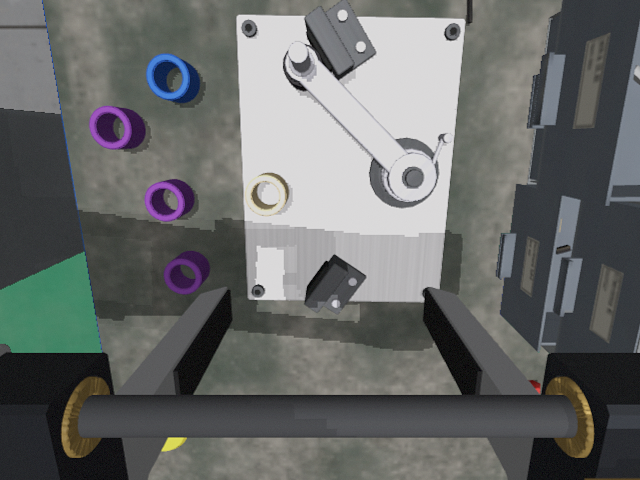

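The crop confirms the brass bushing is the only brass part and stands on the plate; the blue and purple ones stand on the table. In the wrist view (right = +x, up = +y) the bushing is at (269,195), the pivot at (412,177), the pin top at (300,53) and the stop bracket at (336,284).

Run:
```python
from h import *
for t,u,v,z in [('bush',269,194,.04),('bushbase',269,195,.025),('piv',413,178,.06),('pin',300,53,.092),('pincollar',299,68,.052),('stopA',318,307,.0),('stop',337,281,.042),('pl1',238,15,.01),('pl2',466,18,.01),('pl3',249,300,.01),('pl4',440,302,.01),('blue',170,76,.03),('pur2',167,199,.03),('pur3',187,270,.03)]:
    print(t,onz('wrist',u,v,z).round(3))
im=cv2.imread('pics/w1.png'); h=cv2.cvtColor(im,cv2.COLOR_BGR2HSV); m=cv2.inRange(h,(10,40,80),(30,255,255)); m[:,:240]=0;m[:,300:]=0
x,y,w,hh=cv2.boundingRect(m[150:230]); print(x,y+150,w,hh)
```

```text
bush [0.499 0.032 0.04 ]
bushbase [0.497 0.029 0.025]
piv [0.619 0.048 0.06 ]
pin [0.531 0.134 0.092]
pincollar [0.528 0.131 0.052]
stopA [ 0.54  -0.091  0.   ]
stop [ 0.559 -0.047  0.042]
pl1 [0.475 0.179 0.01 ]
pl2 [0.666 0.176 0.01 ]
pl3 [ 0.47  -0.079  0.01 ]
pl4 [ 0.664 -0.081  0.01 ]
blue [0.42  0.128 0.03 ]
pur2 [0.406 0.027 0.03 ]
pur3 [ 0.418 -0.04   0.03 ]
246 173 43 43
```

Call:
drive_tool(series=[[0.07,[0.016,-0.026,0.0],[0,0,0]],[0.07,[0.032,-0.051,0.03],[0,0,0]],[0.07,[0.032,-0.051,0.08],[0,0,0]],[0.07,[0.032,-0.051,0.12],[0,0,0]],[0.07,[0.032,-0.051,0.12],[0,0,0]]])

```text
time: 0.78
tool_pos: [0.4959, 0.0322, 0.1067]
ee_rot: [-3.133, -0.0, 1.571]
wrist_force: [0.2, 0.5, -0.0]
width: 0.0699
finger_force: 0.0
```

Run:
```python
from h import *
c=imaging.get_calibration('wrist'); print(robot.get_obs()['tool_pos'],c['position'],c['rotation'],robot.get_obs()['width'])
im=snap('wrist','w2.png')
h=cv2.cvtColor(im,cv2.COLOR_RGB2HSV); m=cv2.inRange(h,(10,40,80),(30,255,255))
k,l,st,ce=cv2.connectedComponentsWithStats(m)
for i in range(1,k):
    if st[i,4]>150: print(ce[i],st[i],onz('wrist',st[i,0]+st[i,2]/2,st[i,1]+st[i,3]/2,.04,c))
```

```text
[0.49594413 0.03218941 0.10666093] [0.49751798 0.10993582 0.25986284] [-2.70139776e-01  8.80569737e-03  9.28097361e-05] 0.06992400372568186
[326.94343605 274.65386239] [ 297  238   60   68 2369] [0.49548828 0.03524359 0.04      ]
[519.02523659 422.7681388 ] [505 380  23  78 634] [ 0.61873856 -0.06518658  0.04      ]
[134.05385996 424.17414722] [127 383  20  75 557] [ 0.37052435 -0.0681211   0.04      ]
```

View pics/w2.png

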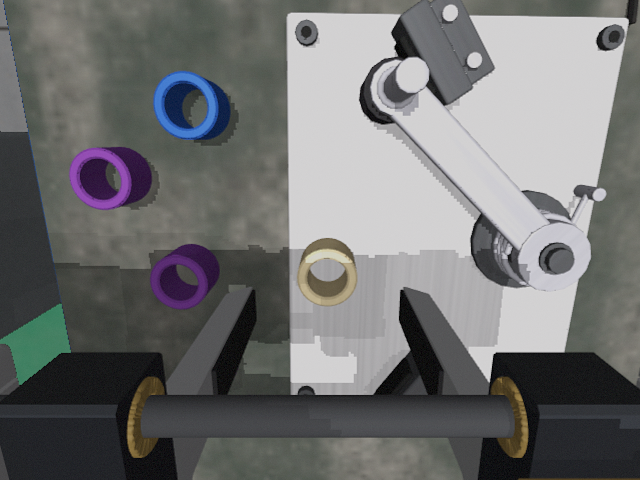

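The bushing is centred between the fingers (top ring around (327,268)), and the purple one at (185,276) is clear of the left finger.

Call:
drive_tool(series=[[0.07,[0.003,0.0,0.04],[0,0,0]],[0.07,[0.003,0.0,0.06],[0,0,0]],[0.07,[0.003,0.0,0.06],[0,0,0]],[0.03,[0.003,0.0,0.06],[0,0,0]],[0.03,[0.003,0.0,0.06],[0,0,0]]])

```text
time: 1.45
tool_pos: [0.5006, 0.0349, 0.0526]
ee_rot: [3.138, 0.0, 1.571]
wrist_force: [-0.5, -0.4, -0.1]
width: 0.0532
finger_force: 0.0
```

Call:
drive_tool(series=[[0.03,[0,0.0,0],[0,0,0]],[0.03,[0,0.0,0],[0,0,0]],[0.03,[0,0.0,-0.04],[0,0,0]],[0.03,[0,0.0,-0.1],[0,0,0]],[0.03,[0,0.0,-0.11],[0,0,0]]])

```text
time: 2.08
tool_pos: [0.5017, 0.0349, 0.1656]
ee_rot: [3.132, 0.0, 1.571]
wrist_force: [-0.5, -0.0, -1.5]
width: 0.0348
finger_force: 30.0
```

Call:
drive_tool(series=[[0.03,[0.06,-0.004,0],[0,0,0]],[0.03,[0.12,-0.008,0],[0,0,0]],[0.03,[0.18,-0.01,0],[0,0,0]],[0.03,[0.22,-0.01,0],[0,0,0]],[0.03,[0.22,-0.01,0],[0,0,0]]])

```text
time: 2.7
tool_pos: [0.4877, 0.2572, 0.1586]
ee_rot: [-3.139, 0.001, 1.575]
wrist_force: [0.2, -0.0, -2.8]
width: 0.0348
finger_force: 30.0
```

Run:
```python
from h import *
c=imaging.get_calibration('wrist'); o=robot.get_obs();print(o['tool_pos'],c['position'],c['rotation'],o['width'],o['wrist_force'])
im=snap('wrist','w3.png')
```

```text
[0.48774485 0.25720419 0.15855161] [0.48807883 0.33512078 0.31166235] [-0.2712649   0.00285305  0.00438539] 0.03483251153721613 [ 0.24104823 -0.01670559 -2.79859115]
```

View pics/w3.png

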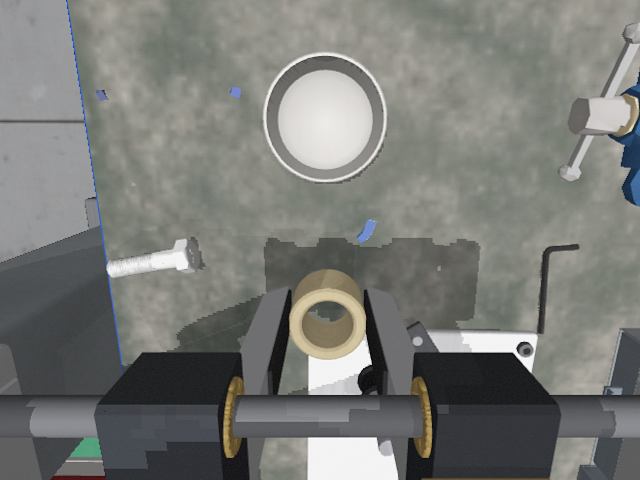

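The dish rim is centred at (325,117) and its floor at (325,120). The held bushing's top ring is at (328,324), upright.

Run:
```python
from h import *
print(onz('wrist',325,117,.024),onz('wrist',325,120,.002),onz('wrist',328,324,.149), onz('wrist',328,324,.155),imaging.get_calibration('wrist')['position'],robot.get_obs()['tool_pos'])
```

```text
[0.48620477 0.34803445 0.024     ] [0.48603192 0.34701422 0.002     ] [0.4886373  0.25326357 0.149     ] [0.48863199 0.25622677 0.155     ] [0.48849305 0.33364551 0.31176083] [0.48806155 0.2555761  0.15873224]
```

Call:
drive_tool(series=[[0.03,[0.05,-0.001,0],[0,0,0]],[0.03,[0.092,-0.002,0.0],[0,0,0]],[0.03,[0.092,-0.002,0.05],[0,0,0]],[0.03,[0.092,-0.002,0.1],[0,0,0]],[0.03,[0.092,-0.002,0.107],[0,0,0]]])

```text
time: 3.38
tool_pos: [0.4841, 0.3436, 0.0481]
ee_rot: [-3.132, 0.006, 1.569]
wrist_force: [-0.3, 0.5, -0.7]
width: 0.0348
finger_force: 30.0
```

Call:
drive_tool(series=[[0.03,[0,0,0.002],[0,0,0]],[0.03,[0,0,0.004],[0,0,0]],[0.03,[0,0,0.004],[0,0,0]]])

```text
time: 3.75
tool_pos: [0.4882, 0.3474, 0.0516]
ee_rot: [3.138, -0.002, 1.57]
wrist_force: [-1.2, 0.1, -0.7]
width: 0.0348
finger_force: 30.0
```

Call:
drive_tool(series=[[0.03,[0,-0.001,0.002],[0,0,0]],[0.03,[0,-0.001,0.004],[0,0,0]],[0.03,[0,-0.001,0.004],[0,0,0]],[0.03,[0,-0.001,0.004],[0,0,0]]])

```text
time: 4.25
tool_pos: [0.486, 0.347, 0.0454]
ee_rot: [-3.142, 0.0, 1.571]
wrist_force: [0.6, -0.2, -1.2]
width: 0.0345
finger_force: 30.0
```

Call:
drive_tool(series=[[0.046,[0,0,0],[0,0,0]],[0.046,[0,0,0],[0,0,0]],[0.046,[0,0,0],[0,0,0]],[0.046,[0,0,-0.02],[0,0,0]],[0.046,[0,0,-0.06],[0,0,0]]])

```text
time: 4.88
tool_pos: [0.4846, 0.3461, 0.1038]
ee_rot: [-3.137, 0.003, 1.571]
wrist_force: [0.9, -0.1, 0.3]
width: 0.0461
finger_force: 0.0
```

Call:
drive_tool(series=[[0.05,[-0.03,0,-0.06],[0,0,0]],[0.05,[-0.09,0,-0.08],[0,0,0]],[0.05,[-0.09,0,-0.08],[0,0,0]]])

```text
time: 5.25
tool_pos: [0.4876, 0.255, 0.189]
ee_rot: [3.135, -0.002, 1.567]
wrist_force: [-0.6, 0.6, -0.8]
width: 0.0505
finger_force: 0.0
```

Run:
```python
from h import *
im=snap('wrist','w4.png'); o=robot.get_obs(); print(o['tool_pos'],o['time'])
```

```text
[0.48681109 0.2557732  0.18733215] 5.3
```

View pics/w4.png

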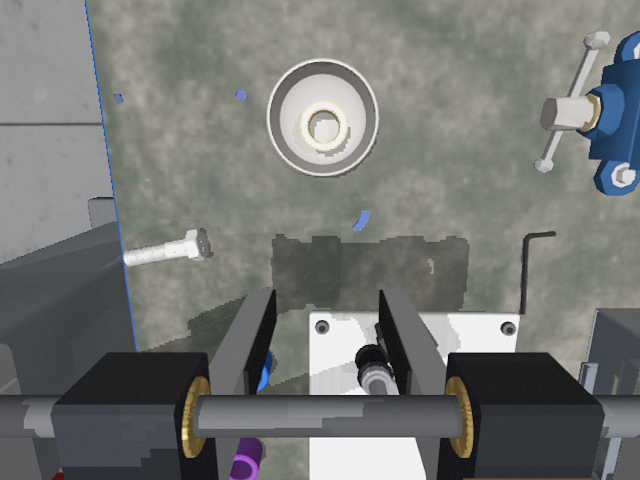

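The bushing stands in the dish at (323,127), released. Next is the pin: I'll turn 30° and hover over it.

Call:
drive_tool(series=[[0.06,[-0.05,0.017,0],[0,0,-0.18]],[0.06,[-0.1,0.035,0.0],[0,0,-0.36]],[0.06,[-0.123,0.043,0.02],[0,0,-0.524]],[0.06,[-0.123,0.043,0.035],[0,0,-0.524]],[0.06,[-0.123,0.043,0.035],[0,0,-0.524]]])

```text
time: 5.92
tool_pos: [0.5274, 0.1352, 0.1477]
ee_rot: [-3.137, -0.003, 2.094]
wrist_force: [0.3, -0.1, -0.7]
width: 0.0598
finger_force: 0.0
```

Run:
```python
from h import *
o=robot.get_obs(); print(o['tool_pos'],o['time'],o['ee_rot'],o['joint_positions']);im=snap('wrist','w5.png')
```

```text
[0.52736357 0.13517873 0.14766864] 5.925 [-3.13691955e+00 -2.86503919e-03  2.09383728e+00] [ 1.46205385e-01  1.09486836e-01  1.51142895e+00  9.45320166e-04
  1.52607637e+00 -3.76887077e-01]
```

View pics/w5.png

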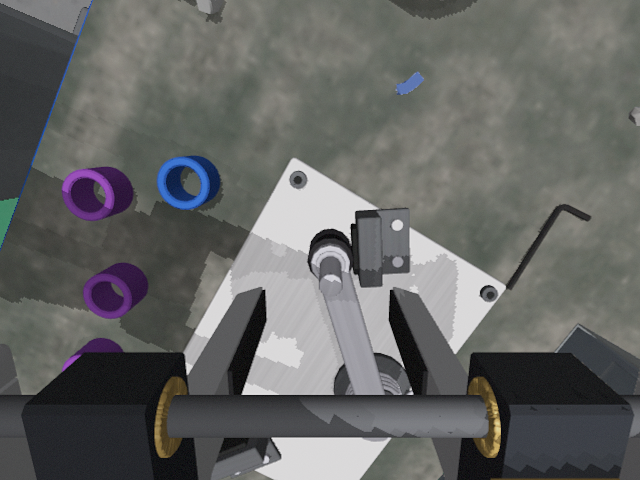

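The pin lies between the open fingers: its top is at about (331,284) and its foot collar at (330,258).

Run:
```python
from h import *
o=robot.get_obs()
R=Ro.from_euler('xyz',o['ee_rot'])
for p in [onz('wrist',331,284,.092),onz('wrist',330,258,.053)]:
    print(p, R.inv().apply(p-o['tool_pos']))
```

```text
[0.53040477 0.13579999 0.092     ] [-0.00097276  0.00236262  0.0570865 ]
[0.52824659 0.13875864 0.053     ] [0.00259945 0.00206558 0.09609371]
```

Call:
drive_tool(series=[[0.06,[0.001,0.002,0.04],[0,0,0]],[0.06,[0.001,0.002,0.063],[0,0,0]],[0.06,[0.001,0.002,0.063],[0,0,0]],[0.01,[0.001,0.002,0.063],[0,0,0]],[0.01,[0.001,0.002,0.063],[0,0,0]]])

```text
time: 6.6
tool_pos: [0.5314, 0.1364, 0.0895]
ee_rot: [3.138, 0.001, 2.095]
wrist_force: [-0.3, 0.0, 0.4]
width: 0.0431
finger_force: 0.0
```

Call:
drive_tool(series=[[0.01,[0,0,0],[0,0,0]],[0.01,[0,0,0],[0,0,0]],[0.01,[0,0,0],[0,0,0]],[0.01,[0,0,0],[0,0,0]]])

```text
time: 7.1
tool_pos: [0.5293, 0.1352, 0.0877]
ee_rot: [-3.139, -0.0, 2.095]
wrist_force: [-5.3, -2.0, 3.5]
width: 0.013
finger_force: 30.0
```

```bash
cat > arc.py <<'E'
# rows along the arc in tool axes: current -> steps; prints shifts
from h import *
import sys
P=np.array([0.6195,0.047]); o=robot.get_obs(); t=np.array(o['tool_pos']); R=Ro.from_euler('xyz',[np.pi,0,o['ee_rot'][2]])
r=t[:2]-P; a0=np.arctan2(r[1],r[0]); print('t',t,'r',np.hypot(*r),'ang',np.degrees(a0)%360,'f',o['wrist_force'],o['width'],o['joint_positions'][5])
step,n=float(sys.argv[1]),int(sys.argv[2])
for i in range(1,n+1):
    a=a0+step*i; p=P+.125*np.array([np.cos(a),np.sin(a)])
    print(np.degrees(a)%360, R.inv().apply(np.append(p,t[2])-t).round(4), -step*i)
E
python3 arc.py 0.15 5
```

```text
t [0.52927519 0.13523063 0.08767541] r 0.1261949265134656 ang 135.64023539263493 f [-5.25844591 -2.00956669  3.46197126] 0.012977078066965332 -0.376722837232426
144.2346023195973 [-0.0075 -0.0173 -0.    ] -0.15
152.82896924655964 [-0.0165 -0.0337 -0.    ] -0.3
161.423336173522 [-0.0278 -0.0487 -0.    ] -0.44999999999999996
170.01770310048434 [-0.0412 -0.0618 -0.    ] -0.6
178.6120700274467 [-0.0564 -0.0727 -0.    ] -0.75
```

Call:
drive_tool(series=[[0.01,[-0.0075,-0.0173,0],[0,0,-0.15]],[0.01,[-0.0165,-0.0337,0],[0,0,-0.3]],[0.01,[-0.0278,-0.0487,0],[0,0,-0.45]],[0.01,[-0.0412,-0.0618,0],[0,0,-0.6]],[0.01,[-0.0412,-0.0618,0],[0,0,-0.6]]])

```text
time: 7.72
tool_pos: [0.496, 0.0704, 0.0877]
ee_rot: [3.139, -0.004, 2.694]
wrist_force: [-3.9, 4.7, 4.0]
width: 0.0136
finger_force: 30.0
```

```bash
python3 arc.py 0.15 5
```

```text
t [0.49598801 0.07036373 0.08766829] r 0.1257023271081727 ang 169.2883988579418 f [-3.8630851   4.6774325   4.00333477] 0.013618857689204034 -1.0989280775278734
177.88276578490414 [-0.0068 -0.0175 -0.    ] -0.15
186.47713271186646 [-0.0156 -0.0341 -0.    ] -0.3
195.07149963882884 [-0.0267 -0.0491 -0.    ] -0.44999999999999996
203.6658665657912 [-0.04   -0.0624 -0.    ] -0.6
212.2602334927535 [-0.055  -0.0735 -0.    ] -0.75
```

Call:
drive_tool(series=[[0.01,[-0.0068,-0.0175,0],[0,0,-0.15]],[0.01,[-0.0156,-0.0341,0],[0,0,-0.3]],[0.01,[-0.0267,-0.0491,0],[0,0,-0.45]],[0.01,[-0.04,-0.0624,0],[0,0,-0.6]],[0.01,[-0.04,-0.0624,0],[0,0,-0.6]]])

```text
time: 8.35
tool_pos: [0.5052, -0.004, 0.0876]
ee_rot: [3.139, -0.003, -2.99]
wrist_force: [-7.0, 3.7, 6.2]
width: 0.0134
finger_force: 30.0
```

```bash
python3 arc.py 0.1 4
```

```text
t [ 0.5051794  -0.00395845  0.08762727] r 0.12516373983799148 ang 204.02493975376777 f [-6.96539979  3.66613317  6.22214739] 0.013351644000905166 -1.8439135781656615
209.754517705076 [-0.0041 -0.0118 -0.    ] -0.1
215.48409565638423 [-0.0091 -0.0232 -0.    ] -0.2
221.21367360769247 [-0.0153 -0.0341 -0.    ] -0.30000000000000004
226.9432515590007 [-0.0226 -0.0443 -0.    ] -0.4
```

Call:
drive_tool(series=[[0.01,[-0.0041,-0.0118,0],[0,0,-0.1]],[0.01,[-0.0091,-0.0232,0],[0,0,-0.2]],[0.01,[-0.0145,-0.033,0],[0,0,-0.25]],[0.01,[-0.0153,-0.0341,0],[0,0,-0.25]],[0.01,[-0.0153,-0.0341,0],[0,0,-0.25]]])

```text
time: 8.98
tool_pos: [0.5247, -0.0344, 0.0876]
ee_rot: [3.137, -0.004, -2.739]
wrist_force: [-9.0, 3.2, 6.8]
width: 0.0134
finger_force: 30.0
```

```bash
python3 arc.py 0.02 3
```

```text
t [ 0.52468501 -0.03435355  0.08763646] r 0.12493311812636299 ang 220.63039035225685 f [-8.9805211   3.23823434  6.82265706] 0.013402065428969675 -2.147845889090862
221.7763059425185 [-0.0007 -0.0024 -0.    ] -0.02
222.92222153278013 [-0.0015 -0.0048 -0.    ] -0.04
224.0681371230418 [-0.0024 -0.0071 -0.    ] -0.06
```

Call:
drive_tool(series=[[0.01,[-0.0007,-0.0024,0],[0,0,0]],[0.01,[-0.0007,-0.0024,0],[0,0,0]],[0.01,[-0.0007,-0.0024,0],[0,0,0]]])

```text
time: 9.35
tool_pos: [0.526, -0.036, 0.0876]
ee_rot: [3.137, -0.004, -2.739]
wrist_force: [-8.0, 4.2, 7.2]
width: 0.0129
finger_force: 30.0
```

Call:
drive_tool(series=[[0.01,[-0.0007,-0.0024,0],[0,0,0]],[0.01,[-0.0007,-0.0024,0],[0,0,0]],[0.01,[-0.0007,-0.0024,0],[0,0,0]]])

```text
time: 9.72
tool_pos: [0.5263, -0.0364, 0.0876]
ee_rot: [3.133, -0.006, -2.738]
wrist_force: [-12.6, 7.1, 10.1]
width: 0.0134
finger_force: 30.1
```

```bash
python3 arc.py 0.02 1; python3 -c "
from h import *
im=snap('wrist','w6.png')
s=snap('side','s6.png')
cv2.imwrite('pics/end.png',np.hstack([cv2.resize(im,(400,300)),cv2.resize(s[180:300,250:410],(400,300))])[:,:,::-1])"
```

```text
t [ 0.52632581 -0.03642461  0.08756466] r 0.12506436536586768 ang 221.84005010949542 f [-12.55270084   7.13104772  10.13836613] 0.013363307742381899 -2.153950068341763
222.98596569975706 [-0.0009 -0.0023 -0.    ] -0.02
```

View pics/end.png

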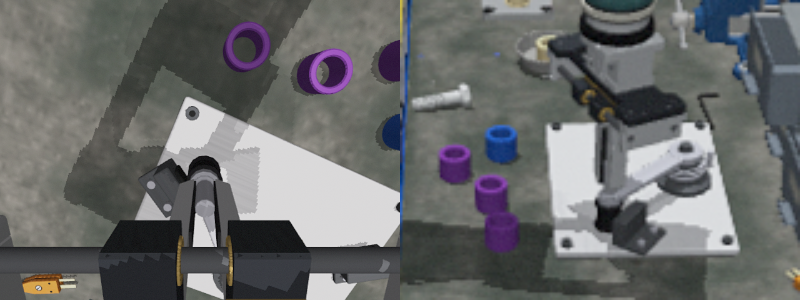

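The roller is against the bracket: the last 2.5 mm of command moved the pin only 0.5 mm and the force rose. I'll add a little more push, hold, and hand in.

Call:
drive_tool(series=[[0.01,[-0.0003,-0.001,0],[0,0,0]],[0.01,[-0.0003,-0.001,0],[0,0,0]],[0.01,[-0.0003,-0.001,0],[0,0,0]],[0.01,[-0.0003,-0.001,0],[0,0,0]],[0.01,[-0.0003,-0.001,0],[0,0,0]]])

```text
time: 10.45
tool_pos: [0.5265, -0.0366, 0.0876]
ee_rot: [3.131, -0.006, -2.738]
wrist_force: [-12.8, 9.2, 11.4]
width: 0.0133
finger_force: 30.1
```

```bash
python3 arc.py 0.02 1; python3 -c "
from h import *
print(robot.close_job())"
```

```text
t [ 0.52645586 -0.03657349  0.08758092] r 0.12506694340613528 ang 221.9306033607289 f [-12.80780877   9.15052462  11.42943865] 0.013280100606345059 -2.1552096446155753
223.07651895099056 [-0.0009 -0.0023 -0.    ] -0.02
the job is handed in; nothing more can be done
None
```

The bushing is standing in the dish, and the arm was against its far stop with the fingers still gripping the pin when I handed the job in at about 10.5 s; no verdict was returned.

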